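Push the tip case down the guide lane to its stop

TASK

On the grey feed board, push the closed flat case of soldering tips down the lane between the two low guide rails until it sits square against the stop bar at the far end, without the case touching either rail on the way. Only push it with the fingers: do not squeeze, tip or lift it. Leave the spool, the marker and the capacitor where they are, and finish with the robot clear of everything.

Things in the scene. Friction and masses are not known exactly. Their poses are not given: they have to be found in the camera images.
- feed_board: Grey board fixed on the bench at some place and yaw, 290 x 160 x 12 mm. Origin: centre of its underside (top at z = 12 mm). Its x runs down the lane to the stop, y to the left. Rails on it from x = -20 to 125 mm, inner faces at y = +-54 mm: the lane is 108 mm wide. Stop bar 12 mm high, near face at x = 125 mm. The robot-side end, x = -145 to -20 mm, is open and flat.
- rail_left: Aluminium guide rail on the board's left (+y), 145 x 12 x 10 mm (top 22 mm above the board's origin), rounded nose toward the open end. Origin: centre of its underside, at (52.5, 60, 12) mm in the board's frame; same axes. To its left, parts bins stand out over the bench from 120 mm up: keep the gripper's body clear of them.
- rail_right: Aluminium guide rail on the board's right (-y), 145 x 12 x 10 mm (top 22 mm above the board's origin), rounded nose toward the open end. Origin: centre of its underside, at (52.5, -60, 12) mm in the board's frame; same axes. Close to its right a flat bar of a circuit-board fixture runs about 50 to 60 mm above the bench.
- tip_case: Flat blue-grey case, dark lid shut for good, 29 mm high, 0.15 to 0.31 kg, loose on the board's open end, up to 30 mm right of the centre line, turned up to 0.3 rad. Origin: centre of underside; x roughly down the lane. Rear face at x = -34 mm (lid edge, 18 to 29 mm up; wall below it at -31), front wall at +31, sides at y = +-45 mm. Meets the stop with its origin at x = 94 mm of the board.
- solder_spool: Spool of white wire with black flanges, 59 x 72 x 41 mm, loose, on the bench to the right of the board: leave alone. Origin: centre of its underside.
- marker: White marker pen with a dark cap, 130 mm long, 13 mm thick, lying loose on the bench to the right of the board: leave alone. Origin: centre of its underside.
- capacitor: Black cylindrical capacitor with two wire legs, 35 mm long, 10 mm thick, lying loose on the bench to the right of the board: leave alone. Origin: centre of its underside.

How it is judged (in metres and radians):
At the end, for the whole second after the job is handed in: The case lies flat and at rest on the board between the rails, its front wall within 6 mm of the stop bar's face, within 10 mm of the lane's centre line and square to it within 0.1 rad (x of tip_case in the frame of feed_board between 0.088 and 0.098 m and y of tip_case in the frame of feed_board between -0.01 and 0.01 m and z of tip_case in the frame of feed_board below 0.016 m and angle between the x axis of tip_case and the x axis of feed_board, either way round below 0.1 rad and angle between tip_case's own z axis and vertical below 0.05 rad and linear speed of tip_case below 0.01 m/s); the robot touches nothing.
It fails at once if the case touches a guide rail (contact force between tip_case and rail_left above 0.2 N or contact force between tip_case and rail_right above 0.2 N).
It fails at once if the case is lifted more than 8 mm off the board (z of tip_case in the frame of feed_board above 0.02 m).
It fails at once if the case is tipped by more than 0.2 rad (angle between tip_case's own z axis and vertical above 0.2 rad).
It fails at once if the fingers squeeze or ram the case with more than 35 N (contact force between the fingers and tip_case above 35 N).
It fails at once if the spool, the marker or the capacitor is moved by more than 15 mm (distance of any of solder_spool, marker, capacitor from where it was at the start of the episode above 0.015 m).
It also fails if it takes over 64 s, if anything falls off the work surface, if the arm or the gripper's body presses on something with over 40 N, if the wrist force passes 120 N, or if a joint passes its speed limit or range.

ROBOT

A 6-joint arm with a two-finger parallel gripper is mounted at the origin on the work surface; the furniture and walls round the work are solid. World frame = base frame: x ahead of the robot, y to its left, z up, the work surface at z = 0. Lengths are in m, angles in degrees, forces in N, time in s.
With the tool pointing down it reaches from about 0.275 to 1 m from the base axis. Payload 8.4 kg.
Tool frame: the origin (TCP) lies at the centre of the arm's flange, where the gripper is bolted on; the fingertips stand 173 mm ahead of it and the grasp point (between the pads) lies 155 mm ahead of it; z points along the fingers, y is the direction in which the jaws open and shut (so a half turn about z gives the same grasp; the last joint's range is limited). The gripper opens to 85 mm and grips with 20 to 120 N. Pads are 22 mm wide; open, the fingers measure 114 mm over their backs; the gripper's body (76 mm by 85 mm) begins 54 mm behind the grasp point. The pads swing forward as they close: fully open they stand 13 mm farther back than shut.
Start: joints at [-73.476, 20.225, 93.587, -0, 66.188, -0.138], TCP at [0.179, -0.599, 0.405] pointing down, gripper open.
Joint ranges: [-150.9, 150.9], [-52.94, 120.26], [3.33, 152.33], [-74.26, 254.26], [0, 154.13], [-172.89, 172.89]. Speed limits (degrees/s): [127.2, 127.2, 159.86, 180, 180, 180].

INTERFACE

Orientations are given as a 3x3 rotation matrix whose columns are the frame's x, y, z axes.
In Python, from station import arm gives the robot as it stands. The module is installed in compiled form; this text tells all that it offers.
- The arm moves only by the shell command python3 -m crank 'ROWS' [FORCE]. ROWS is text: rows parted by semicolons, each of 7 numbers parted by spaces: the shift along the tool's x, y, z in mm, then the turn, a rotation vector about the tool's x, y, z in rad, then the closure in counts, from 0 (fully open) to 255 (shut). A call has exactly 8 rows; each row shifts and turns the commanded pose from where the row before left it, along the tool's axes as they then stand; what a row does not reach is not made up. A row lasts 1/8 s, in which the tool goes at most 62.5 mm and 10.7 degrees, less where a joint would pass 70% of its speed; a pose out of reach is approached as far as the arm can. A call with a gripper value outside its range is refused whole. The fingers move at their own pace and stop on an object; FORCE is the grip in N (left out, the last holds). Time passes only in rows, so rows that do not move let the fingers close, or fill a call up. It gives the time, the measured TCP pose, the force and the opening at its end, in the units of the state.
- arm.sense(): the state, without advancing time (a new reading comes with each control period).
- arm.grab_frame(name): name is "scene" or "top" or "wrist"; returns (picture, depth): 400x640x3 uint8, red, green, blue; 400x640 float32, m along the optical axis (not along the pixel's ray), 0 where there is no reading.
- arm.camera_params(name): a dict with "fovy" (degrees; the focal length in pixels is half the picture's height over the tangent of half this angle, whatever the lens; pixels are square), "cx", "cy" (the principal point, pixels), "R" (3x3) and "t" (3): a world point X has camera coordinates R X + t. Camera axes: x right, y down, z forward; pixel columns grow to the right and rows downward; lengths in m; the calibration is good to about 2 mm. A picture is of the moment at which its call begins: read the wrist's pose just before it. camera_params takes no time and is no camera call; for the wrist camera it gives the pose at the moment of the call.
- arm.job_done(): hands the job in, once; it reports no verdict.
The state is a dict: "time": time; "joint_positions": joint angles; "dq": joint speeds; "joint_efforts": joint torques, N m; "ee_pos": TCP position; "tool_rot": TCP orientation; "wrist_force": force on the tool from outside, world axes, zero at the start; "torque": the same for the moment, N m; "width": opening from 0.0 (shut) to 1.0 (fully open).
Only numpy, scipy, OpenCV 4.12 (cv2) and the standard library are available. Lean on these libraries where they do the work, as an engineer would, in place of code of your own. Each camera call takes 0.05 s, during which the arm holds its last target.

## Working session

There is one attempt and no reset: what is moved stays moved. The work goes in short steps, Python scripts to look and compute and a shell command to move; the robot and the scene stay as the last step left them, time stands still between calls to the robot, and variables do not carry over. Pictures are saved under pics/ and viewed, and the job is handed in when it is done.

```bash
mkdir -p pics; cat > h.py <<'E'
import numpy as np, cv2
from station import arm
def K(p):
    f=200/np.tan(np.radians(p['fovy'])/2); return f,p['cx'],p['cy']
def px2w(p,u,v,z):  # z world plane height
    f,cx,cy=K(p); R=np.array(p['R']);t=np.array(p['t'])
    d=R.T@np.array([(u-cx)/f,(v-cy)/f,1]); c=-R.T@t
    return c+d*(z-c[2])/d[2]
def w2px(p,X):
    f,cx,cy=K(p); q=np.array(p['R'])@np.array(X)+np.array(p['t']); return f*q[0]/q[2]+cx,f*q[1]/q[2]+cy
def dep2w(p,D,u,v):
    f,cx,cy=K(p); d=D[v,u]; return np.array(p['R']).T@(np.array([(u-cx)/f*d,(v-cy)/f*d,d])-np.array(p['t']))
E
python3 - <<'E'
from h import *
import pickle
s=arm.sense(); print(s['time'],s['ee_pos'],np.round(s['tool_rot'],3),s['width'],s['wrist_force'])
for n in ['top','scene','wrist']:
    p=arm.camera_params(n); im,D=arm.grab_frame(n)
    cv2.imwrite(f'pics/{n}0.png',im[:,:,::-1]); pickle.dump((p,im,D),open(n+'0.pkl','wb'))
    print(n,p['fovy'],p['cx'],p['cy'],np.round(-np.array(p['R']).T@np.array(p['t']),3))
E
```

```text
0.0 [ 0.17913657 -0.59853293  0.40398481] [[ 0.958  0.287 -0.   ]
 [ 0.287 -0.958  0.001]
 [ 0.    -0.001 -1.   ]] 0.9985377772910631 [-0.14105848  0.16938336 -0.24735439]
top 56.785305693113905 316.5082916345336 200.63811489530656 [ 0.349 -0.087  0.867]
scene 43.38552463229514 319.56045815241197 197.1191223562946 [0.116 0.42  0.79 ]
wrist 69.51361952060584 320.54184704389075 196.63300085849127 [ 0.254 -0.577  0.373]
```

View pics/top0.png

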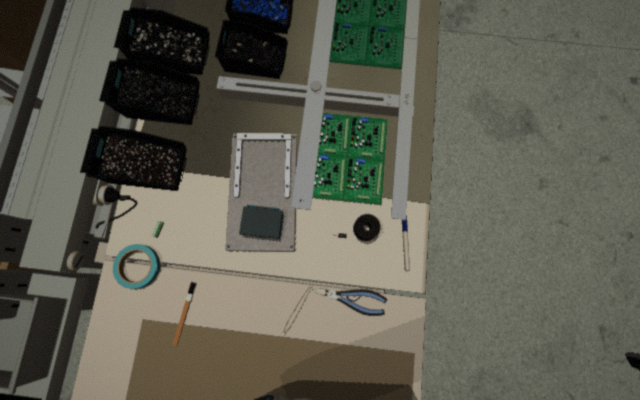

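View pics/scene0.png

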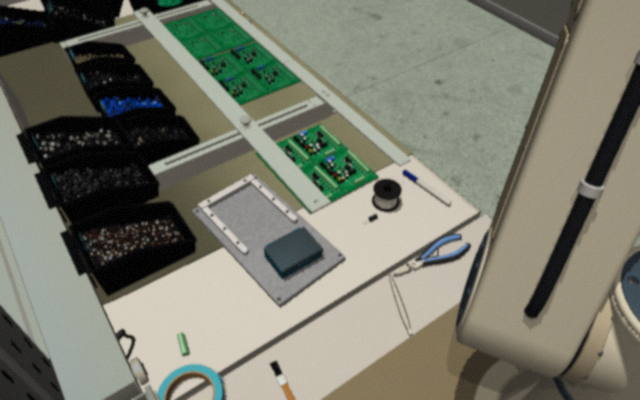

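View pics/wrist0.png

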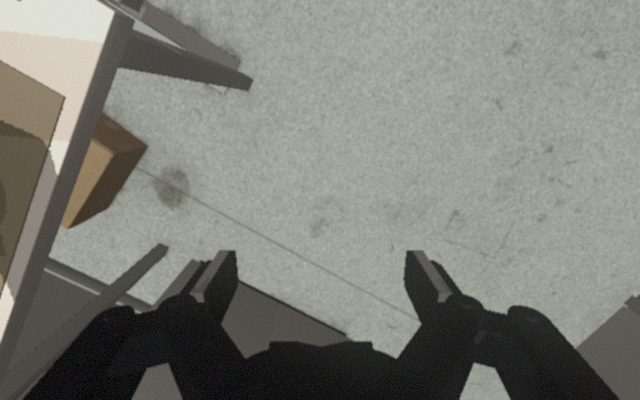

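The top view shows the board at px (227–297, 132–250) with the case around (262,222). The robot is not in view. I'll enlarge it.

```bash
python3 - <<'E'
import cv2
im=cv2.imread('pics/top0.png')[125:257,215:325]
cv2.imwrite('pics/topc.png',cv2.resize(im,None,fx=4.5,fy=4.5,interpolation=cv2.INTER_CUBIC))
im=cv2.imread('pics/scene0.png')[165:310,185:355]
cv2.imwrite('pics/scenec.png',cv2.resize(im,None,fx=4,fy=4,interpolation=cv2.INTER_CUBIC))
E
```

```text
(no output)
```

View pics/topc.png

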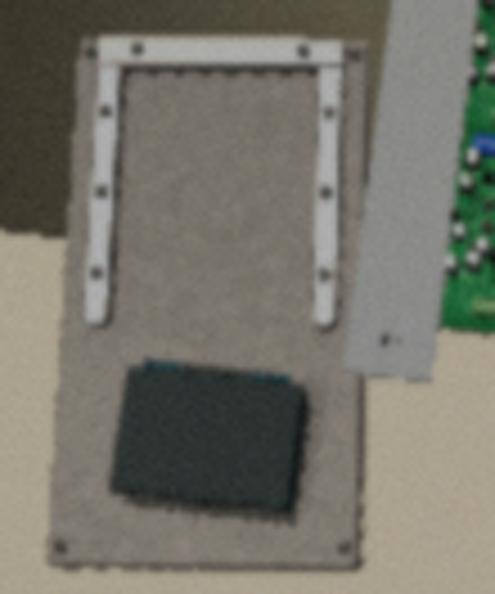

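View pics/scenec.png

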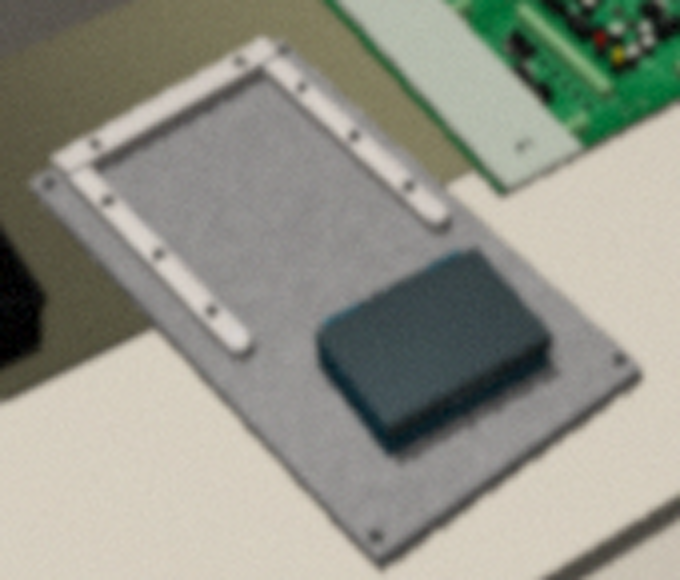

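Top crop (×4.5): board corners are at (50,566), (357,567), (368,40), (80,38). Lid corners are at (130,368), (305,385), (294,512), (112,492). Next I'll compute positions and check them against the given sizes.

```bash
cat > meas.py <<'E'
from h import *
import pickle
p,im,D=pickle.load(open('top0.pkl','rb'))
g=lambda U,V,z,o=(215,125),s=4.5: px2w(p,(U+.5)/s-.5+o[0],(V+.5)/s-.5+o[1],z)
B=[g(*c,.012) for c in [(50,566),(357,567),(368,40),(80,38)]]
L=[g(*c,.041) for c in [(130,368),(305,385),(294,512),(112,492)]]
S=[g(*c,.022) for c in [(96,318),(325,318),(330,66),(112,66)]]
n=lambda a,b:np.linalg.norm(a-b)
print(np.round(B,4)); print('B sides',[round(n(B[i],B[(i+1)%4]),4) for i in range(4)])
print(np.round(L,4)); print('L sides',[round(n(L[i],L[(i+1)%4]),4) for i in range(4)])
bx=(B[2]+B[3]-B[0]-B[1]); yb=np.arctan2(bx[1],bx[0]); print('yaw b',yb, np.arctan2(*(B[1]-B[0])[:2]*[1,-1]))
by=B[0]+B[3]-B[1]-B[2]; print('yaw from y',np.arctan2(-by[0],by[1]))
cb=np.mean(B,0); print('centre',cb)
cx=(L[0]+L[1]-L[2]-L[3]); yc=np.arctan2(cx[1],cx[0]); ly=L[0]+L[3]-L[1]-L[2]
print('case yaw',yc,np.arctan2(-ly[0],ly[1]),'c',np.mean(L,0))
R=np.array([[np.cos(yb),np.sin(yb)],[-np.sin(yb),np.cos(yb)]])
print('in board',R@(np.mean(L,0)-cb)[:2],[np.round(R@(l-cb)[:2],4) for l in L],[np.round(R@(l-cb)[:2],4) for l in S])
for u,v in [(262,160),(262,222),(240,240),(310,180),(265,136),(180,155)]: print(u,v,np.round(dep2w(p,D,u,v),4))
E
python3 meas.py
```

```text
[[ 0.4535  0.1123  0.012 ]
 [ 0.4302 -0.043   0.012 ]
 [ 0.7145 -0.0869  0.012 ]
 [ 0.7389  0.0695  0.012 ]]
B sides [np.float64(0.1571), np.float64(0.2877), np.float64(0.1583), np.float64(0.2886)]
[[ 0.5437  0.0562  0.041 ]
 [ 0.522  -0.0306  0.041 ]
 [ 0.459  -0.0171  0.041 ]
 [ 0.4821  0.0715  0.041 ]]
L sides [np.float64(0.0894), np.float64(0.0645), np.float64(0.0916), np.float64(0.0635)]
yaw b -0.15101754997739972 -0.1490061812531631
yaw from y -0.1517723630799337
centre [0.58426718 0.01296375 0.012     ]
case yaw -0.22710121818307963 -0.2499975726762054 c [0.50169944 0.02001793 0.041     ]
in board [-0.08268926 -0.00544795] [array([-0.0466,  0.0366]), array([-0.055 , -0.0524]), array([-0.1194, -0.0486]), array([-0.1098,  0.0425])] [array([-0.0161,  0.0596]), array([-0.0155, -0.06  ]), array([ 0.1245, -0.0595]), array([0.124 , 0.0584])]
262 160 [0.658  0.0048 0.0135]
262 222 [0.5022 0.0188 0.0383]
240 240 [0.4727 0.0776 0.011 ]
310 180 [ 0.5769 -0.1024  0.0641]
265 136 [ 0.715  -0.0103  0.0221]
180 155 [0.6526 0.1621 0.129 ]
```

Sizes agree within 2 mm: board 157×288, lid 65×91, rails at ±60. The case sits at about (-81, -5.4) mm in the board frame, turned about -0.09. I'll first nudge it sideways with shut fingers, then push it with both fingers.

```bash
cat >> h.py <<'E'
CB=np.array([.5843,.0130]); YB=-.151
def b2w(x,y): c,s=np.cos(YB),np.sin(YB); return CB+np.array([c*x-s*y,s*x+c*y])
def w2b(P): c,s=np.cos(YB),np.sin(YB); d=np.array(P)[:2]-CB; return np.array([c*d[0]+s*d[1],-s*d[0]+c*d[1]])
def plan(bx,by,tipz,rel=0.):  # board pos of TCP, tip height, yaw rel to board
    from scipy.spatial.transform import Rotation as Ro
    s=arm.sense(); R=np.array(s['tool_rot']); a=YB+rel
    T=np.array([[np.cos(a),np.sin(a),0],[np.sin(a),-np.cos(a),0],[0,0,-1]])
    tgt=np.array([*b2w(bx,by),tipz+.173]); d=tgt-np.array(s['ee_pos'])
    print('t',round(s['time'],2),'now board',np.round(w2b(s['ee_pos'])*1e3,1),'tipz',round(s['ee_pos'][2]*1e3-173,1),'w',round(s['width'],3),'F',np.round(s['wrist_force'],1))
    print('turn first',np.round(Ro.from_matrix(R.T@T).as_rotvec(),4),'then mm (target axes)',np.round(T.T@d*1e3,1),'| mm (current axes)',np.round(R.T@d*1e3,1))
E
python3 - <<'E'
from h import *
plan(-75,-90,.231)
import pickle
p,im,D=pickle.load(open('top0.pkl','rb'))
g=lambda U,V,z,o=(215,125),s=4.5: px2w(p,(U+.5)/s-.5+o[0],(V+.5)/s-.5+o[1],z)
for q in [(345,372),(430,378),(388,60)]: print(w2b(g(*q,.062)))
for u,v in [(366,228),(404,240),(342,236),(185,150),(175,188),(208,60)]: X=dep2w(p,D,u,v);print(np.round(X,3),w2b(X))
E
```

```text
t 0.15 now board [-308.5 -665.6] tipz 231.1 w 1.0 F [0.2 0.  0.5]
turn first [-1.000e-03  2.000e-04  4.418e-01] then mm (target axes) [-7.46915e+04  8.93344e+04  1.00000e-01] | mm (current axes) [-1.057163e+05  4.882120e+04 -4.990000e+01]
[-0.05248976 -0.07410044]
[-0.0553107  -0.11610381]
[ 0.11168467 -0.09290379]
[ 0.46  -0.218 -0.003] [-0.08849544 -0.24736873]
[ 0.418 -0.299  0.009] [-0.11784249 -0.33331607]
[ 0.448 -0.158  0.009] [-0.10929712 -0.18957766]
[0.656 0.146 0.143] [0.0509953  0.14261471]
[0.576 0.17  0.148] [-0.03155281  0.15429562]
[ 0.959  0.116 -0.001] [0.35478632 0.15786209]
```

```bash
sed -i 's/tgt=np.array(\[\*b2w(bx,by)/tgt=np.array([*b2w(bx\/1e3,by\/1e3)/' h.py; python3 - <<'E'
from h import *
plan(-75,-90,.231)
E
```

```text
t 0.15 now board [-308.5 -665.6] tipz 231.1 w 1.0 F [0.2 0.  0.5]
turn first [-1.000e-03  2.000e-04  4.418e-01] then mm (target axes) [ 2.335e+02 -5.756e+02  1.000e-01] | mm (current axes) [ 457.2 -420.5    0.6]
```

```bash
python3 -m crank '0 0 0 0 0 0.1473 255; 0 0 0 0 0 0.1473 255; 0 0 0 0 0 0.1472 255; 22 -56 0 0 0 0 255; 22 -56 0 0 0 0 255; 22 -56 0 0 0 0 255; 22 -56 0 0 0 0 255; 22 -56 0 0 0 0 255' 20
python3 - <<'E'
from h import *
plan(-75,-90,.231)
E
```

```text
time: 1.15
ee_pos: [0.3306, -0.3368, 0.4047]
tool_rot: [[0.989, -0.151, 0.0], [-0.151, -0.989, -0.0], [0.0, 0.0, -1.0]]
wrist_force: [1.7, 0.1, 0.2]
width: -0.002
t 1.15 now board [-198.2 -383.9] tipz 231.7 w -0.002 F [1.7 0.1 0.2]
turn first [ 0.0001 -0.0003 -0.0004] then mm (target axes) [ 123.2 -293.9    0.7] | mm (current axes) [ 123.1 -294.     0.7]
```

```bash
python3 -m crank '24 -56 0 0 0 0 255; 24 -56 0 0 0 0 255; 24 -56 0 0 0 0 255; 24 -56 0 0 0 0 255; 24 -56 0 0 0 0 255; 3 -14 30 0 0 0 255; 0 0 40 0 0 0 255; 0 0 40 0 0 0 255' 
cat > look.py <<'E'
import sys
from h import *
import pickle
n,f=sys.argv[1],sys.argv[2]
p=arm.camera_params(n); im,D=arm.grab_frame(n); pickle.dump((p,im,D),open(f+'.pkl','wb'))
cv2.imwrite(f'pics/{f}.png',im[:,:,::-1])
E
python3 look.py wrist w1
python3 - <<'E'
from h import *
plan(-75,-75,.022)
E
```

```text
time: 2.15
ee_pos: [0.4959, -0.0658, 0.2936]
tool_rot: [[0.989, -0.149, 0.0], [-0.149, -0.989, -0.0], [0.0, 0.0, -1.0]]
wrist_force: [-0.3, -0.2, 0.0]
width: 0.002
t 2.2 now board [-77.5 -91.4] tipz 116.1 w -0.001 F [-2.8 -0.5 -4.1]
turn first [0.0001 0.0063 0.0007] then mm (target axes) [  2.5 -16.4  94.1] | mm (current axes) [  3.1 -16.5  94.1]
```

View pics/w1.png

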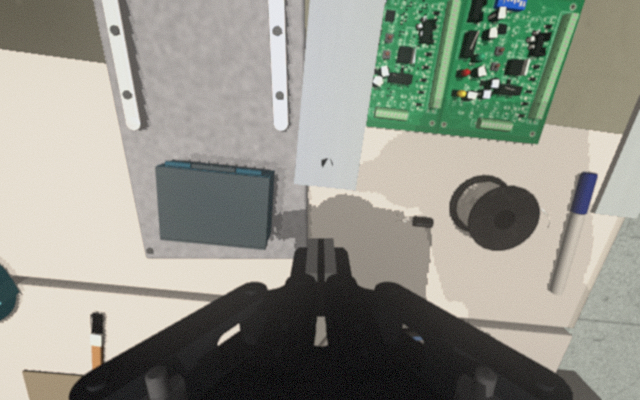

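The wrist view shows the lid corners at about (158,166), (275,172), (266,248), (160,240), and the shut fingertips at (320,240), to the right of the case. This gives a cross-check.

```bash
cat > case.py <<'E'
import sys
from h import *
import pickle
def case(f,C,z=.041):
    p,im,D=pickle.load(open(f+'.pkl','rb'))
    L=np.array([w2b(px2w(p,u,v,z)) for u,v in C])
    xx=L[0]+L[1]-L[2]-L[3]; yy=L[0]+L[3]-L[1]-L[2]
    n=lambda a,b:round(float(np.linalg.norm(a-b))*1e3,1)
    print('corners',np.round(L*1e3,1).tolist(),'sides',[n(L[i],L[(i+1)%4]) for i in range(4)])
    print('mid',np.round(L.mean(0)*1e3,1),'rel yaw',np.arctan2(xx[1],xx[0]),np.arctan2(-yy[0],yy[1]))
E
python3 - <<'E'
from case import *
case('w1',[(158,166),(275,172),(266,248),(160,240)])
p,im,D=pickle.load(open('w1.pkl','rb'))
for q in [(137,130),(110,0),(274,130),(270,0),(288,130)]: print(w2b(px2w(p,*q,.022))*1e3)
for q in [(320,240),(300,244),(345,244),(322,252)]: X=dep2w(p,D,*q); print(np.round(X,4),w2b(X)*1e3)
E
python3 -c "
import cv2
im=cv2.imread('pics/w1.png')[100:270,90:310]
cv2.imwrite('pics/w1c.png',cv2.resize(im,None,fx=3.5,fy=3.5,interpolation=cv2.INTER_CUBIC))"
```

```text
corners [[-43.0, 34.3], [-47.7, -56.6], [-114.2, -45.8], [-106.7, 43.5]] sides [91.1, 67.3, 89.6, 64.3]
mid [-77.9  -6.2] rel yaw -0.15205272610121678 -0.06729040338192428
[-17.21016997  57.14332806]
[74.02951899 58.92780201]
[-17.03287181 -54.42546786]
[ 74.2994477  -55.89717943]
[-17.01473514 -65.83836284]
[ 0.5067 -0.0682  0.1259] [-64.50658001 -91.9670261 ]
[ 0.4492 -0.04    0.0112] [-125.61000984  -72.73746436]
[ 0.4365 -0.0832 -0.0006] [-131.63983815 -117.37815817]
[ 0.5071 -0.0692  0.1398] [-63.9263853  -92.91576287]
```

View pics/w1c.png

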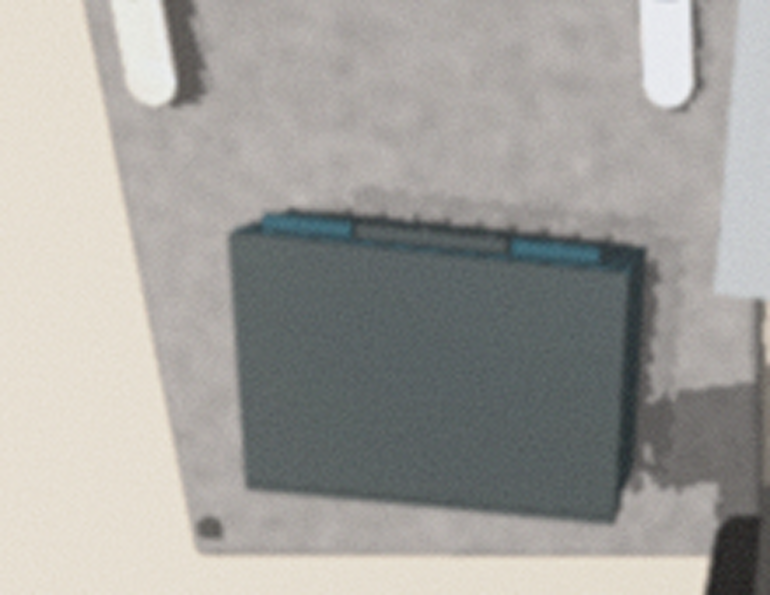

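```bash
python3 - <<'E'
from case import *
case('w1',[(156.3,168),(268,176.4),(265.7,248.9),(160.9,239.4)])
p,im,D=pickle.load(open('w1.pkl','rb'))
for q in [(296,252),(308,243),(332,243),(346,252)]: X=dep2w(p,D,*q); print(np.round(X,4),w2b(X)*1e3)
E
```

```text
corners [[-44.6, 35.9], [-51.2, -50.9], [-115.0, -45.5], [-106.1, 42.6]] sides [87.1, 64.0, 88.6, 61.9]
mid [-79.2  -4.5] rel yaw -0.0963518116798875 -0.08853349360448415
[ 0.5045 -0.0555  0.1314] [-68.5571117 -79.7563861]
[ 0.5079 -0.0622  0.1299] [-64.21046444 -85.85638969]
[ 0.5064 -0.0743  0.1305] [-63.91005587 -98.04944448]
[ 0.5018 -0.0807  0.1333] [ -67.4643546  -105.00744967]
```

```bash
python3 -m crank '0 -6 0 0 0 0 255; 0 -6 20 0 0 0 255; 0 0 25 0 0 0 255; 0 0 20 0 0 0 255; 0 0 15 0 0 0 255; 0 0 10 0 0 0 255; 0 0 2 0 0 0 255; 0 0 0 0 0 0 255' 
python3 - <<'E'
from h import *
plan(-79,-66,.022)
E
```

```text
time: 3.2
ee_pos: [0.498, -0.0545, 0.2031]
tool_rot: [[0.989, -0.151, 0.0], [-0.151, -0.989, -0.0], [0.0, -0.0, -1.0]]
wrist_force: [-0.4, 0.2, 0.1]
width: -0.002
t 3.2 now board [-75.2 -79.7] tipz 30.1 w -0.002 F [-0.4  0.2  0.1]
turn first [-0.0001 -0.0005 -0.0001] then mm (target axes) [ -3.8 -13.7   8.1] | mm (current axes) [ -3.8 -13.7   8.1]
```

```bash
python3 -m crank '-4 -3 6 0 0 0 255; 0 -3 0 0 0 0 255; 0 -3 0 0 0 0 255; 0 -2 0 0 0 0 255; 0 -2 0 0 0 0 255; 0 -2 0 0 0 0 255; 0 -1 0 0 0 0 255; 0 0 0 0 0 0 255' 
python3 look.py wrist w2; python3 look.py top t2
python3 - <<'E'
from h import *
plan(-79,-60,.022)
im=cv2.imread('pics/t2.png')[125:257,215:325]
a=cv2.resize(im,None,fx=3.6,fy=3.6,interpolation=cv2.INTER_CUBIC)
b=cv2.imread('pics/w2.png')[0:320,80:420]; b=cv2.resize(b,None,fx=a.shape[0]/320*.95,fy=a.shape[0]/320*.95)
o=np.zeros((a.shape[0],800,3),np.uint8); o[:,:a.shape[1]]=a; w=min(b.shape[1],800-a.shape[1]); o[:b.shape[0],a.shape[1]:a.shape[1]+w]=b[:,:w]
cv2.imwrite('pics/c2.png',o)
E
```

```text
time: 4.2
ee_pos: [0.4962, -0.038, 0.1967]
tool_rot: [[0.989, -0.15, -0.0], [-0.15, -0.989, 0.0], [-0.0, -0.0, -1.0]]
wrist_force: [0.5, -0.3, -0.2]
width: -0.0
t 4.3 now board [-79.5 -63.8] tipz 23.7 w 0.003 F [ 0.1 -0.2  0.3]
turn first [0. 0. 0.] then mm (target axes) [ 0.5 -3.8  1.7] | mm (current axes) [ 0.5 -3.8  1.7]
```

View pics/c2.png

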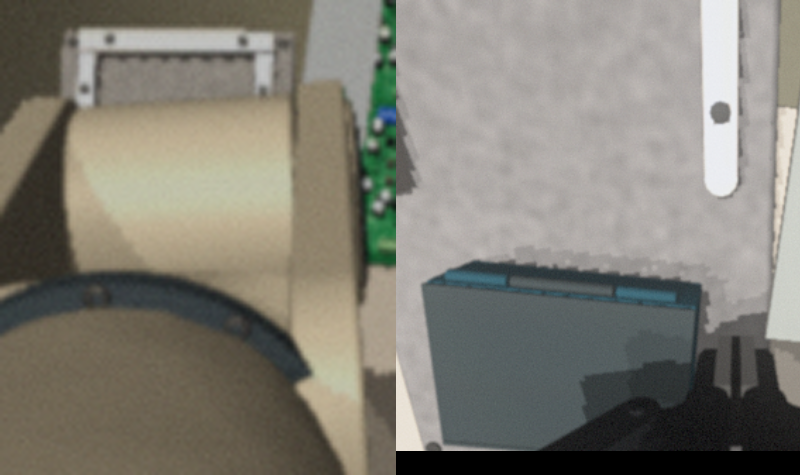

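In the wrist view the left finger (≈700,370 in the montage) is just short of the case's right side, and the arm hides the top view. Pushing left slowly.

```bash
python3 -m crank '0 -1 0 0 0 0 255; 0 -1 0 0 0 0 255; 0 -1 0 0 0 0 255; 0 -1 0 0 0 0 255; 0 -1 0 0 0 0 255; 0 -1 0 0 0 0 255; 0 0 0 0 0 0 255; 0 0 0 0 0 0 255' 
python3 look.py wrist w3
python3 - <<'E'
from h import *
plan(-79,-57,.022)
cv2.imwrite('pics/w3c.png',cv2.resize(cv2.imread('pics/w3.png')[100:360,60:400],None,fx=2.2,fy=2.2,interpolation=cv2.INTER_CUBIC))
E
```

```text
time: 5.3
ee_pos: [0.4971, -0.0321, 0.1967]
tool_rot: [[0.989, -0.15, 0.0], [-0.15, -0.989, 0.0], [-0.0, -0.0, -1.0]]
wrist_force: [0.3, 0.2, -0.6]
width: 0.0
t 5.35 now board [-79.5 -57.7] tipz 23.6 w 0.002 F [ 0.9 -0.4  0.8]
turn first [-0.0001  0.0001 -0.    ] then mm (target axes) [ 0.5 -0.7  1.6] | mm (current axes) [ 0.5 -0.7  1.6]
```

View pics/w3c.png

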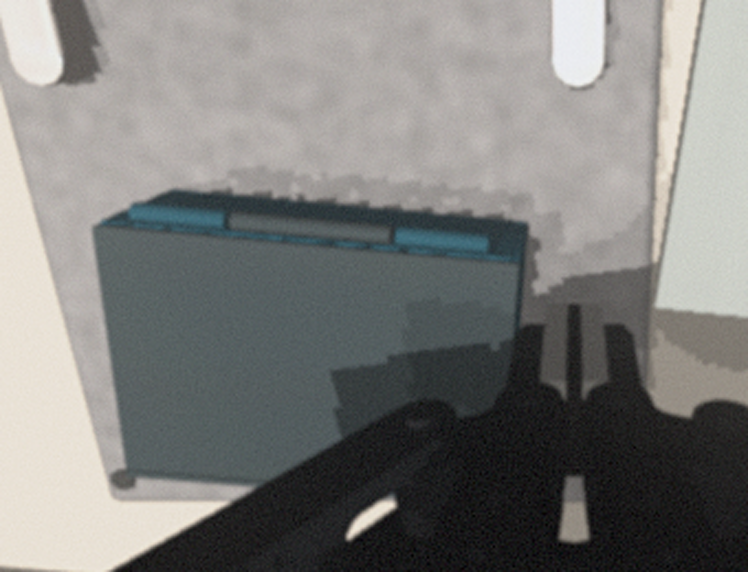

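```bash
cat >> case.py <<'E'
def pts(f,C,s,o,z=.041):
    p,im,D=pickle.load(open(f+'.pkl','rb'))
    for U,V in C: print((U,V),np.round(w2b(px2w(p,(U+.5)/s-.5+o[0],(V+.5)/s-.5+o[1],z))*1e3,1))
E
python3 - <<'E'
from case import *
pts('w3',[(95,227),(521,263),(125,470)],2.2,(60,100))
pts('w3',[(40,84),(578,86)],2.2,(60,100),.022)
im=cv2.imread('pics/w2.png'); cv2.imwrite('pics/w2c.png',cv2.resize(im[100:360,60:400],None,fx=2.2,fy=2.2,interpolation=cv2.INTER_CUBIC))
E
```

```text
(95, 227) [-43.9  40.6]
(521, 263) [-51.9 -47.5]
(125, 470) [-104.7   47.5]
(40, 84) [-16.8  60.2]
(578, 86) [-17.2 -59.6]
```

View pics/w2c.png

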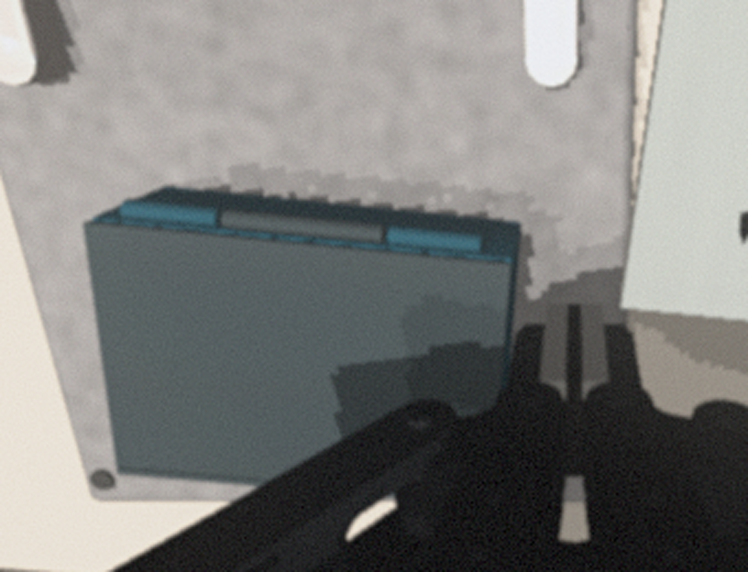

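The case shifted about 4.5 mm: its centre is now at y≈0 (rail noses read ±60, as they should) and its yaw is still ≈-0.09. Next I back off, lift, open part way and go behind the case.

```bash
python3 -m crank '0 5 0 0 0 0 255; 0 6 0 0 0 0 255; 0 0 -25 0 0 0 255; 0 0 -30 0 0 0 255; -20 0 -10 0 0 0 105; -30 -30 0 0 0 0 105; -16 -30 0 0 0 0 105; 0 -9 0 0 0 0 105' 
python3 look.py wrist w4
python3 - <<'E'
from h import *
plan(-148,0,.020)
E
```

```text
time: 6.35
ee_pos: [0.4397, 0.0359, 0.2618]
tool_rot: [[0.989, -0.149, -0.0], [-0.149, -0.989, 0.0], [-0.0, 0.0, -1.0]]
wrist_force: [0.2, -0.6, -0.7]
width: 0.585
t 6.4 now board [-145.3    1.2] tipz 88.9 w 0.587 F [ 0.6 -0.9 -0.4]
turn first [-0.0003 -0.0008  0.0012] then mm (target axes) [-2.7  1.2 68.9] | mm (current axes) [-2.7  1.2 68.9]
```

View pics/w4.png

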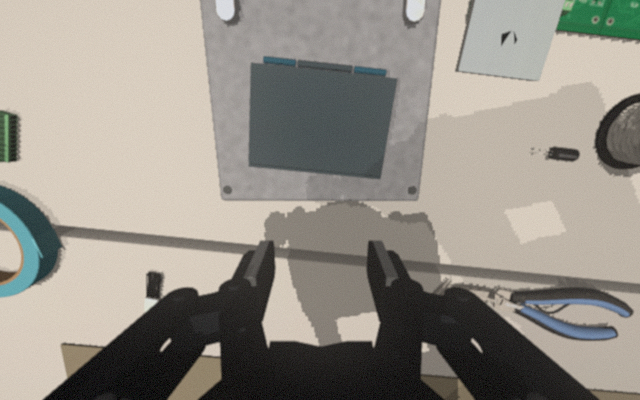

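Clear view: lid corners are near (251,64), (396,78), (381,178), (249,166), and the fingers are behind, at (270,243) and (372,243).

```bash
python3 - <<'E'
from case import *
case('w4',[(250.5,64),(396.5,78),(381,178.5),(248.5,165.5)])
pts('w4',[(226,20),(415,20)],1,(0,0),.022)
p,im,D=pickle.load(open('w4.pkl','rb'))
for q in [(269,246),(258,250),(372,246),(384,250)]: X=dep2w(p,D,*q); print(np.round(X[2],4),w2b(X)*1e3)
cv2.imwrite('pics/w4c.png',cv2.resize(cv2.imread('pics/w4.png')[0:210,195:445],None,fx=2.8,fy=2.8,interpolation=cv2.INTER_CUBIC))
E
```

```text
corners [[-45.1, 42.0], [-52.7, -46.4], [-115.8, -41.2], [-107.0, 47.9]] sides [88.8, 63.4, 89.5, 62.2]
mid [-80.1   0.6] rel yaw -0.08837289332256175 -0.09213831648825208
(226, 20) [-17.3  59.9]
(415, 20) [-17. -60.]
0.101 [-135.38110294   25.59927713]
0.1059 [-134.99322662   30.06914425]
0.1013 [-135.19377166  -25.79493318]
0.1059 [-134.91941279  -30.78285825]
```

View pics/w4c.png

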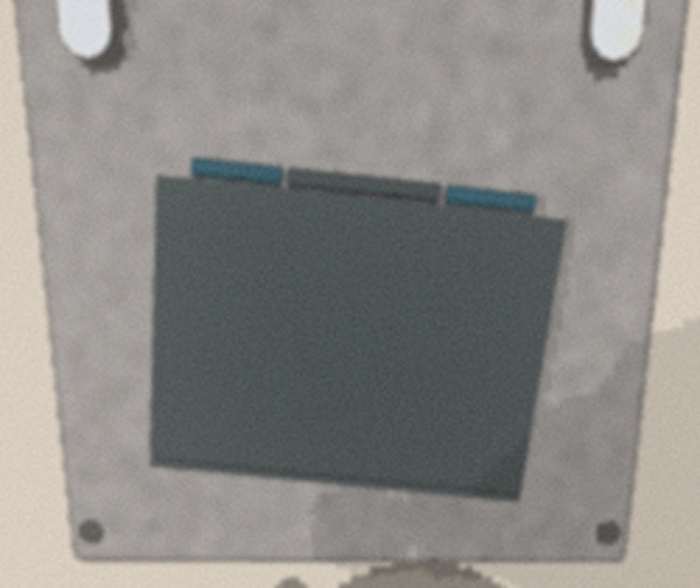

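```bash
python3 -m crank '0 1 15 0 0 0 105; 0 0 20 0 0 0 105; 0 0 20 0 0 0 105; 0 0 12 0 0 0 105; 0 0 5 0 0 0 105; 3 0 0 0 0 0 105; 4 0 0 0 0 0 105; 0 0 0 0 0 0 105' 
python3 look.py wrist w5
python3 - <<'E'
from h import *
plan(-120,0,.017)
E
```

```text
time: 7.4
ee_pos: [0.448, 0.0331, 0.1902]
tool_rot: [[0.989, -0.15, 0.002], [-0.15, -0.989, 0.0], [0.002, -0.0, -1.0]]
wrist_force: [0.1, -0.0, 0.0]
width: 0.587
t 7.45 now board [-138.    -0.7] tipz 17.1 w 0.585 F [-0.5 -0.5  0.1]
turn first [-0.0003 -0.0011 -0.    ] then mm (target axes) [18.  -0.7  0.1] | mm (current axes) [18.  -0.7  0.2]
```

View pics/w5.png

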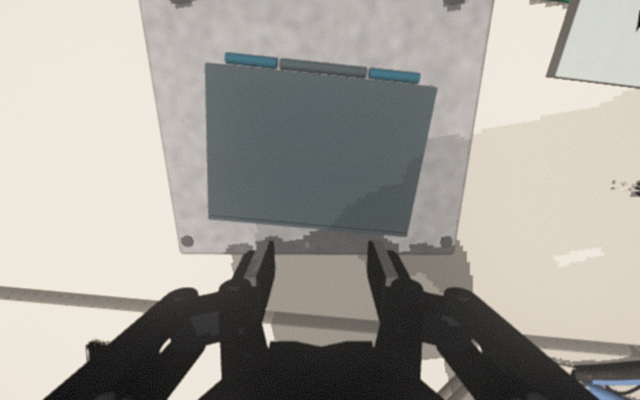

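Fingers are low behind the case and still clear of its rear edge (lid rear edge at rows ~217–235, tips at row 243). I'll push slowly to square it.

```bash
python3 -m crank '4 0 0 0 0 0 105; 4 0 0 0 0 0 105; 3 0 0 0 0 0 105; 3 0 0 0 0 0 105; 3 0 0 0 0 0 105; 3 0 0 0 0 0 105; 3 0 0 0 0 0 105; 3 0 0 0 0 0 105' 
python3 look.py wrist w6
python3 - <<'E'
from h import *
plan(-90,0,.017)
E
```

```text
time: 8.45
ee_pos: [0.4732, 0.0292, 0.1897]
tool_rot: [[0.989, -0.15, -0.0], [-0.15, -0.989, 0.0], [-0.0, -0.0, -1.0]]
wrist_force: [-0.8, -0.4, -0.7]
width: 0.585
t 8.5 now board [-111.8   -0.7] tipz 16.7 w 0.587 F [-0.5  0.2  0.4]
turn first [-0.0001 -0.0006  0.0001] then mm (target axes) [21.8 -0.7 -0.3] | mm (current axes) [21.8 -0.7 -0.3]
```

View pics/w6.png

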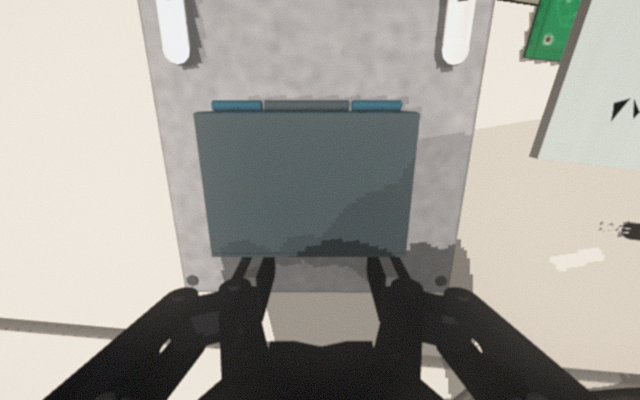

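```bash
python3 - <<'E'
from case import *
case('w6',[(195,113),(419,113),(407,256),(211,256)])
pts('w6',[(177,62),(456,63)],1,(0,0),.022)
E
```

```text
corners [[-37.1, 47.4], [-37.0, -40.2], [-100.0, -41.4], [-100.0, 48.4]] sides [87.7, 63.0, 89.8, 62.9]
mid [-68.5   3.6] rel yaw 0.0009422777079373749 0.0001504160483651962
(177, 62) [-16.5  60.3]
(456, 63) [-16.8 -60.3]
```

It is square now (yaw≈0) but y≈+3.6 mm. I'll push on with a slight slant to the right, which stays inside the friction cone.

```bash
python3 -m crank '3 0 0 0 0 0 105; 4 0.4 0 0 0 0 105; 4 0.5 0 0 0 0 105; 4 0.5 0 0 0 0 105; 4 0.5 0 0 0 0 105; 4 0.5 0 0 0 0 105; 4 0.5 0 0 0 0 105; 4 0.5 0 0 0 0 105' 
python3 look.py wrist w7
python3 - <<'E'
from h import *
plan(49,0,.017)
E
```

```text
time: 9.5
ee_pos: [0.5034, 0.0211, 0.1897]
tool_rot: [[0.989, -0.15, 0.0], [-0.15, -0.989, 0.0], [0.0, -0.0, -1.0]]
wrist_force: [-1.5, 0.5, 0.9]
width: 0.588
t 9.55 now board [-80.6  -4.2] tipz 16.8 w 0.584 F [ 0.7 -0.1 -0.3]
turn first [-0.0001 -0.0009 -0.0001] then mm (target axes) [129.6  -4.2  -0.2] | mm (current axes) [ 1.296e+02 -4.200e+00 -1.000e-01]
```

View pics/w7.png

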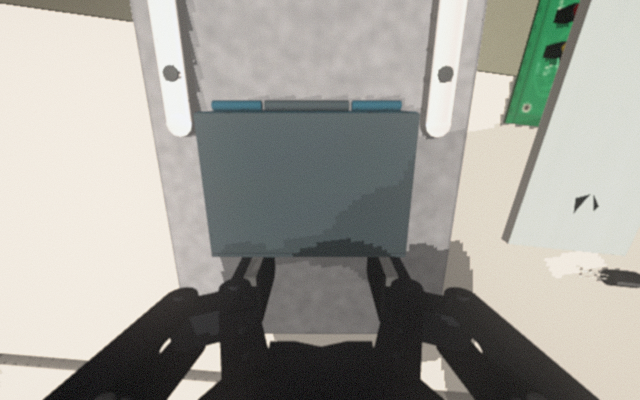

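```bash
python3 - <<'E'
from case import *
case('w7',[(195,113),(419,113),(407,256),(211,256)])
pts('w7',[(179,134),(439,135),(152,0),(450,0),(190,120),(426,120)],1,(0,0),.022)
E
```

```text
corners [[-6.0, 44.0], [-6.0, -43.7], [-69.0, -44.8], [-69.0, 45.0]] sides [87.7, 63.0, 89.8, 62.9]
mid [-37.5   0.1] rel yaw 0.0009032450210728077 0.00010674820443301216
(179, 134) [-15.9  60.6]
(439, 135) [-16.3 -60.3]
(152, 0) [37.7 63.5]
(450, 0) [ 37.8 -58. ]
(190, 120) [-9.6 54.6]
(426, 120) [ -9.6 -53.5]
```

Centred (y≈0.1, yaw≈0). Pushing straight.

```bash
python3 -m crank '5 0 0 0 0 0 105; 5 0 0 0 0 0 105; 5 0 0 0 0 0 105; 5 0 0 0 0 0 105; 5 0 0 0 0 0 105; 5 0 0 0 0 0 105; 5 0 0 0 0 0 105; 5 0 0 0 0 0 105' 
python3 look.py wrist w8
python3 - <<'E'
from h import *
plan(49,0,.017)
E
```

```text
time: 10.55
ee_pos: [0.543, 0.0151, 0.1897]
tool_rot: [[0.989, -0.15, -0.0], [-0.15, -0.989, -0.0], [-0.0, 0.0, -1.0]]
wrist_force: [-0.5, 0.0, -0.3]
width: 0.587
t 10.6 now board [-40.5  -4.1] tipz 16.8 w 0.591 F [ 0.5  0.2 -0.1]
turn first [-0.0002 -0.001  -0.    ] then mm (target axes) [89.5 -4.1 -0.2] | mm (current axes) [89.5 -4.1 -0.1]
```

View pics/w8.png

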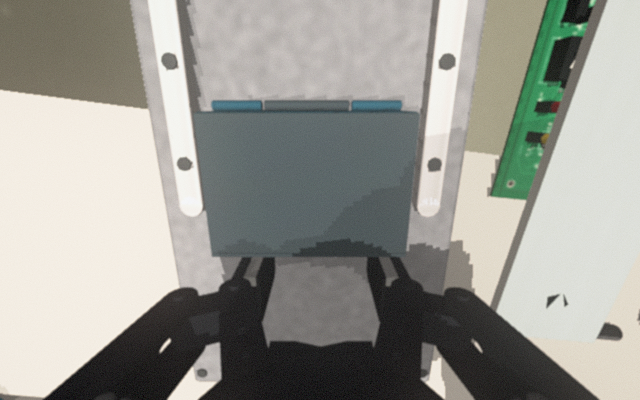

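The case sits unchanged against the fingers and midway between the rails. Continuing.

```bash
python3 -m crank '5 0 0 0 0 0 105; 5 0 0 0 0 0 105; 5 0 0 0 0 0 105; 5 0 0 0 0 0 105; 5 0 0 0 0 0 105; 5 0 0 0 0 0 105; 5 0 0 0 0 0 105; 5 0 0 0 0 0 105' 
python3 look.py wrist w9
python3 - <<'E'
from case import *
plan(49,0,.017)
case('w9',[(195,113),(419,113),(407,256),(211,256)])
E
```

```text
time: 11.6
ee_pos: [0.5826, 0.0091, 0.1897]
tool_rot: [[0.989, -0.15, -0.0], [-0.15, -0.989, 0.0], [-0.0, -0.0, -1.0]]
wrist_force: [-1.3, 0.6, -0.0]
width: 0.588
t 11.65 now board [-0.5 -4.1] tipz 16.8 w 0.59 F [ 0.6 -0.6  0.2]
turn first [-0.0002 -0.001  -0.    ] then mm (target axes) [49.5 -4.1 -0.2] | mm (current axes) [49.5 -4.1 -0.1]
corners [[74.1, 44.0], [74.1, -43.7], [11.1, -44.8], [11.1, 45.0]] sides [87.7, 63.0, 89.8, 62.9]
mid [42.6  0.2] rel yaw 0.0009105927389425583 0.0001131832632282255
```

View pics/w9.png

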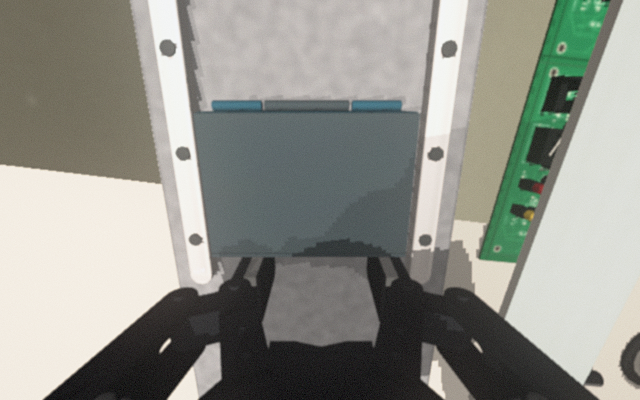

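Still centred, with about 50 mm to go. I'll push 43 mm, slowing down, then look.

```bash
python3 -m crank '6 0 0 0 0 0 105; 6 0 0 0 0 0 105; 6 0 0 0 0 0 105; 6 0 0 0 0 0 105; 6 0 0 0 0 0 105; 6 0 0 0 0 0 105; 4 0 0 0 0 0 105; 3 0 0 0 0 0 105' 
python3 look.py wrist wa
python3 - <<'E'
from case import *
plan(49,0,.017)
E
```

```text
time: 12.65
ee_pos: [0.6249, 0.0026, 0.1897]
tool_rot: [[0.989, -0.15, -0.0], [-0.15, -0.989, 0.0], [-0.0, -0.0, -1.0]]
wrist_force: [-1.8, -0.1, 1.6]
width: 0.589
t 12.7 now board [42.  -4.1] tipz 16.7 w 0.591 F [ 0.5 -0.1 -0.2]
turn first [-0.0001 -0.0004 -0.    ] then mm (target axes) [ 7.  -4.1 -0.3] | mm (current axes) [ 7.  -4.1 -0.3]
```

View pics/wa.png

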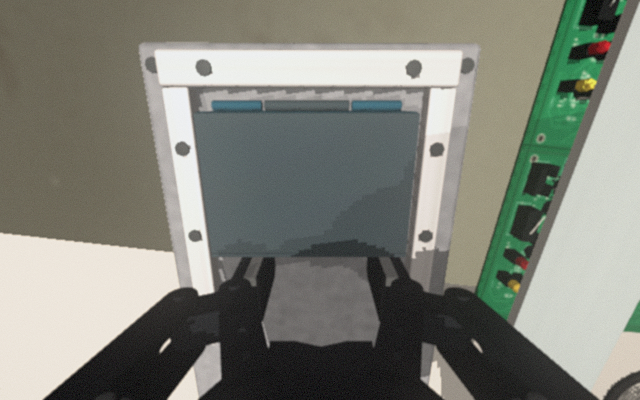

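The stop bar's near face is at row ~87 and the clasps at row ~100, so a few mm remain. Using fine steps now.

```bash
python3 -m crank '1 0 0 0 0 0 105; 1 0 0 0 0 0 105; 1 0 0 0 0 0 105; 1 0 0 0 0 0 105; 1 0 0 0 0 0 105; 0 0 0 0 0 0 105; 0 0 0 0 0 0 105; 0 0 0 0 0 0 105' 
python3 look.py wrist wb
python3 - <<'E'
from case import *
plan(49,0,.017)
cv2.imwrite('pics/wbc.png',cv2.resize(cv2.imread('pics/wb.png')[40:270,150:480],None,fx=2.3,fy=2.3,interpolation=cv2.INTER_CUBIC))
E
```

```text
time: 13.7
ee_pos: [0.6298, 0.0019, 0.1898]
tool_rot: [[0.989, -0.15, 0.0], [-0.15, -0.989, 0.0], [0.0, -0.0, -1.0]]
wrist_force: [0.4, -0.4, 0.7]
width: 0.59
t 13.75 now board [46.7 -4.1] tipz 16.8 w 0.587 F [ 0.  -0.7 -0.1]
turn first [-0.0001 -0.0004 -0.    ] then mm (target axes) [ 2.3 -4.1 -0.2] | mm (current axes) [ 2.3 -4.1 -0.2]
```

View pics/wbc.png

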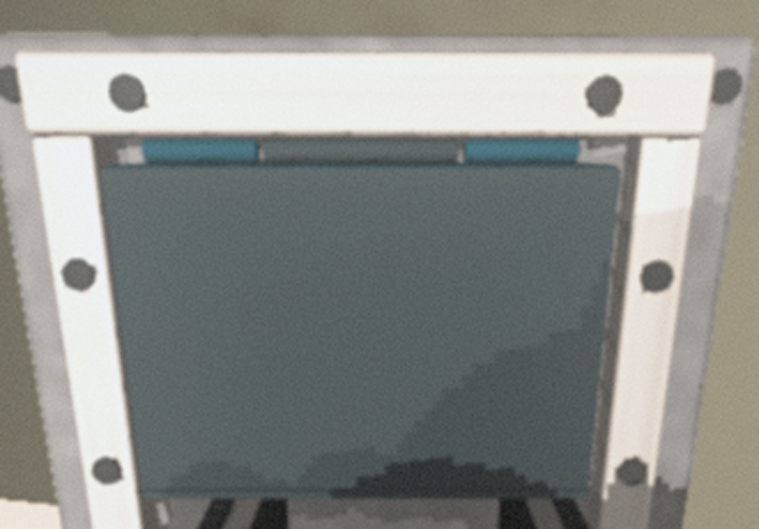

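```bash
python3 - <<'E'
from case import *
o=(150,40);s=2.3
print('lid');pts('wb',[(103,168),(617,168),(588,494),(140,494)],s,o)
print('rail/stop');pts('wb',[(95,200),(632,200),(370,136)],s,o,.022)
E
```

```text
lid
(103, 168) [122.   44.3]
(617, 168) [122.1 -43.3]
(588, 494) [ 59.7 -44. ]
(140, 494) [59.7 45.2]
rail/stop
(95, 200) [115.3  54.6]
(632, 200) [115.4 -53.1]
(370, 136) [127.5  -0.6]
```

The gap to the stop is about 2–4 mm and the case is centred. Creeping on.

```bash
python3 -m crank '0.5 0 0 0 0 0 105; 0.5 0 0 0 0 0 105; 0.5 0 0 0 0 0 105; 0.5 0 0 0 0 0 105; 0.5 0 0 0 0 0 105; 0 0 0 0 0 0 105; 0 0 0 0 0 0 105; 0 0 0 0 0 0 105' 
python3 look.py wrist wc
python3 - <<'E'
from case import *
plan(49,0,.017)
cv2.imwrite('pics/wcc.png',cv2.resize(cv2.imread('pics/wc.png')[40:270,150:480],None,fx=2.3,fy=2.3,interpolation=cv2.INTER_CUBIC))
E
```

```text
time: 14.75
ee_pos: [0.6322, 0.0015, 0.1897]
tool_rot: [[0.989, -0.15, 0.0], [-0.15, -0.989, -0.0], [0.0, 0.0, -1.0]]
wrist_force: [-0.9, -0.4, -1.6]
width: 0.591
t 14.8 now board [49.1 -4.1] tipz 16.7 w 0.588 F [-0.3  0.1 -0.1]
turn first [-0.     -0.0002  0.    ] then mm (target axes) [-0.1 -4.1 -0.3] | mm (current axes) [-0.1 -4.1 -0.3]
```

View pics/wcc.png

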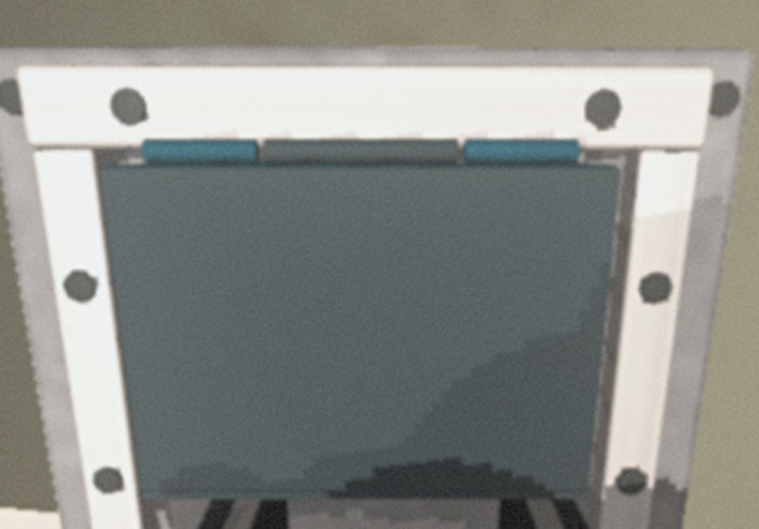

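The clasps now overhang the stop bar's edge (row ~147), but there is no contact force yet.

```bash
python3 -m crank '0.5 0 0 0 0 0 105; 0.5 0 0 0 0 0 105; 0.5 0 0 0 0 0 105; 0 0 0 0 0 0 105; 0 0 0 0 0 0 105; 0 0 0 0 0 0 105; 0 0 0 0 0 0 105; 0 0 0 0 0 0 105' 
python3 look.py wrist wd
python3 - <<'E'
from case import *
plan(49,0,.017)
cv2.imwrite('pics/wdc.png',cv2.resize(cv2.imread('pics/wd.png')[40:270,150:480],None,fx=2.3,fy=2.3,interpolation=cv2.INTER_CUBIC))
E
```

```text
time: 15.8
ee_pos: [0.6337, 0.0013, 0.1897]
tool_rot: [[0.989, -0.15, 0.0], [-0.15, -0.989, 0.0], [0.0, -0.0, -1.0]]
wrist_force: [-1.1, 0.4, -0.3]
width: 0.593
t 15.85 now board [50.6 -4.1] tipz 16.7 w 0.587 F [-0.7  0.  -0.4]
turn first [-0.     -0.0002  0.    ] then mm (target axes) [-1.6 -4.1 -0.3] | mm (current axes) [-1.6 -4.1 -0.3]
```

View pics/wdc.png

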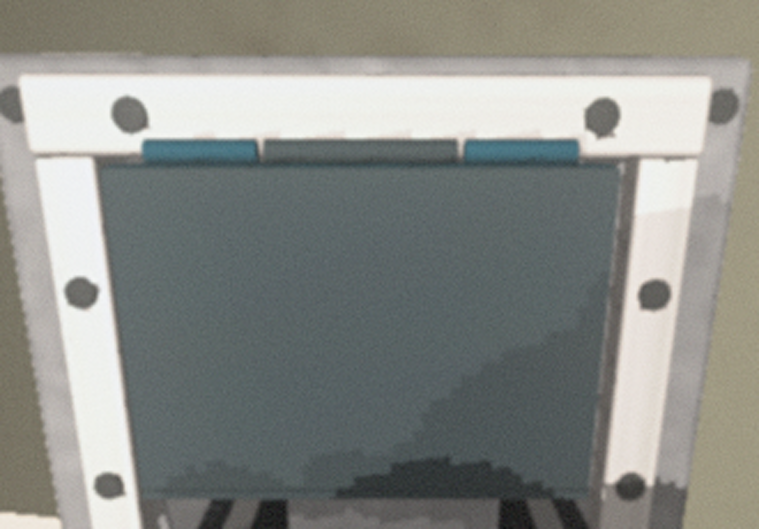

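```bash
python3 - <<'E'
from case import *
o=(150,40);s=2.3
pts('wd',[(101,166),(617,166),(588,494),(140,494)],s,o)
pts('wd',[(120,155),(610,155)],s,o,.022)
E
python3 -m crank '0.5 0 0 0 0 0 105; 0.5 0 0 0 0 0 105; 0 0 0 0 0 0 105; 0 0 0 0 0 0 105; 0 0 0 0 0 0 105; 0 0 0 0 0 0 105; 0 0 0 0 0 0 105; 0 0 0 0 0 0 105' 
python3 look.py wrist we
python3 - <<'E'
from case import *
plan(49,0,.017)
cv2.imwrite('pics/wec.png',cv2.resize(cv2.imread('pics/we.png')[40:270,150:480],None,fx=2.3,fy=2.3,interpolation=cv2.INTER_CUBIC))
E
```

```text
(101, 166) [126.2  44.5]
(617, 166) [126.3 -43.2]
(588, 494) [ 63.6 -44. ]
(140, 494) [63.6 45.2]
(120, 155) [127.8  48.5]
(610, 155) [127.9 -47.8]
time: 16.85
ee_pos: [0.6346, 0.0012, 0.1897]
tool_rot: [[0.989, -0.15, 0.0], [-0.15, -0.989, -0.0], [0.0, 0.0, -1.0]]
wrist_force: [-1.3, 0.8, 0.6]
width: 0.589
t 16.9 now board [51.5 -4.1] tipz 16.7 w 0.589 F [-1.2 -0.7  1.1]
turn first [-0.  0. -0.] then mm (target axes) [-2.5 -4.1 -0.3] | mm (current axes) [-2.5 -4.1 -0.3]
```

View pics/wec.png

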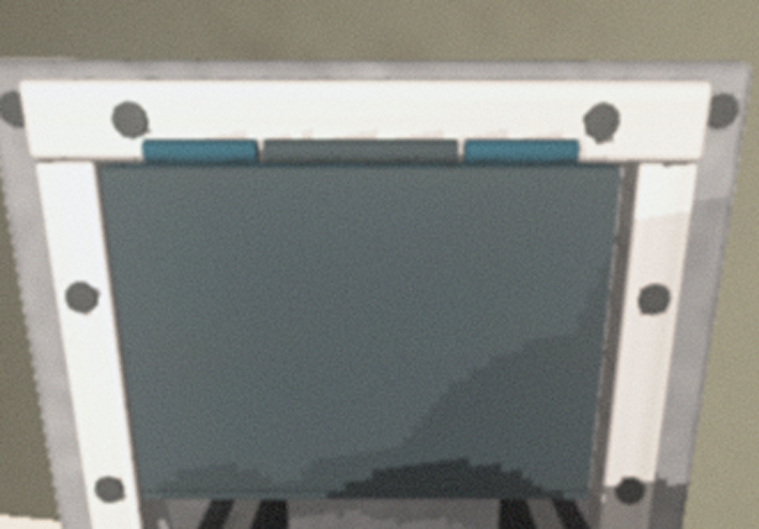

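```bash
python3 -m crank '0.3 0 0 0 0 0 105; 0.3 0 0 0 0 0 105; 0 0 0 0 0 0 105; 0 0 0 0 0 0 105; 0 0 0 0 0 0 105; 0 0 0 0 0 0 105; 0 0 0 0 0 0 105; 0 0 0 0 0 0 105' 
for i in 1 2 3; do python3 look.py wrist wf;python3 - <<'E'
from case import *
plan(49,0,.017)
E
done
```

```text
time: 17.9
ee_pos: [0.635, 0.0011, 0.1896]
tool_rot: [[0.989, -0.15, -0.001], [-0.15, -0.989, 0.0], [-0.001, 0.0, -1.0]]
wrist_force: [-4.1, 0.1, 3.2]
width: 0.586
t 17.95 now board [51.9 -4.1] tipz 16.6 w 0.59 F [-4.7  0.4  3.2]
turn first [ 0.      0.0008 -0.    ] then mm (target axes) [-2.9 -4.1 -0.4] | mm (current axes) [-2.9 -4.1 -0.4]
t 18.0 now board [51.9 -4.1] tipz 16.6 w 0.591 F [-4.9  1.2  3.5]
turn first [ 0.      0.0007 -0.0001] then mm (target axes) [-2.9 -4.1 -0.4] | mm (current axes) [-2.9 -4.1 -0.4]
t 18.05 now board [51.9 -4.1] tipz 16.6 w 0.587 F [-5.5  0.8  4.1]
turn first [ 0.      0.0007 -0.    ] then mm (target axes) [-2.9 -4.1 -0.4] | mm (current axes) [-2.9 -4.1 -0.4]
```

Force has risen to ~5 N, so the case is seated. Backing straight off, then up.

```bash
python3 -m crank '-1 0 0 0 0 0 105; -3 0 0 0 0 0 105; -8 0 0 0 0 0 105; -12 0 0 0 0 0 105; -12 0 0 0 0 0 105; 0 0 -15 0 0 0 105; 0 0 -30 0 0 0 105; 0 0 -30 0 0 0 105' 
python3 look.py wrist wg
python3 -m crank '-20 0 -40 0 0 0 105; -50 0 -20 0 0 0 105; -50 0 0 0 0 0 105; -50 0 0 0 0 0 105; -30 0 0 0 0 0 105; 0 0 0 0 0 0 105; 0 0 0 0 0 0 105; 0 0 0 0 0 0 105' 
python3 look.py wrist wh; python3 look.py top th
python3 - <<'E'
from case import *
plan(49,0,.017)
cv2.imwrite('pics/thc.png',cv2.resize(cv2.imread('pics/th.png')[125:257,215:325],None,fx=4.5,fy=4.5,interpolation=cv2.INTER_CUBIC))
E
```

```text
time: 19.05
ee_pos: [0.5999, 0.0065, 0.2666]
tool_rot: [[0.989, -0.15, 0.001], [-0.15, -0.989, 0.0], [0.001, -0.0, -1.0]]
wrist_force: [1.4, 0.3, -0.1]
width: 0.591
time: 20.1
ee_pos: [0.403, 0.0365, 0.3251]
tool_rot: [[0.989, -0.151, 0.001], [-0.151, -0.989, 0.0], [0.001, -0.0, -1.0]]
wrist_force: [0.2, -0.8, 0.4]
width: 0.586
t 20.2 now board [-183.1   -4.1] tipz 151.7 w 0.591 F [-0.6  0.1  0.5]
turn first [-0.     -0.0003 -0.0002] then mm (target axes) [232.1  -4.1 134.7] | mm (current axes) [232.1  -4.2 134.8]
```

View pics/wg.png

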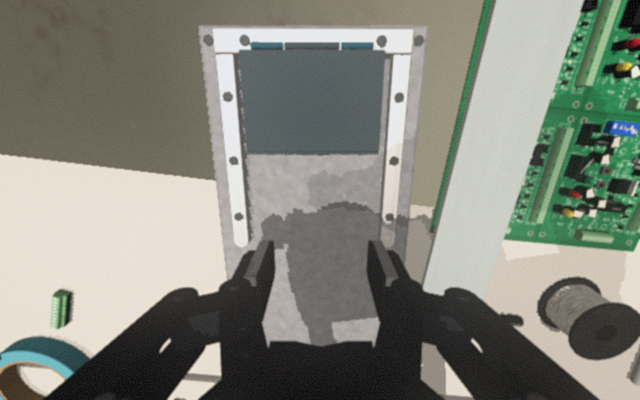

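View pics/wh.png

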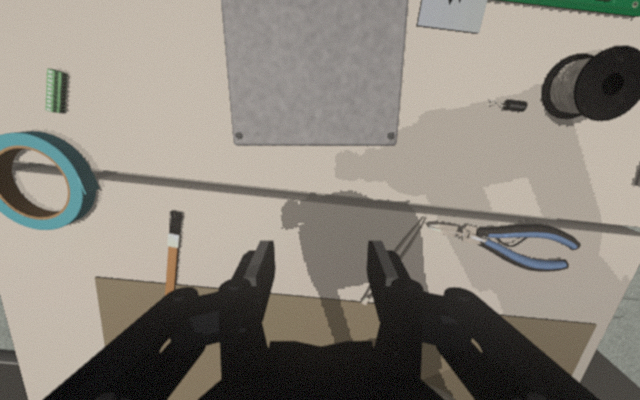

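View pics/thc.png

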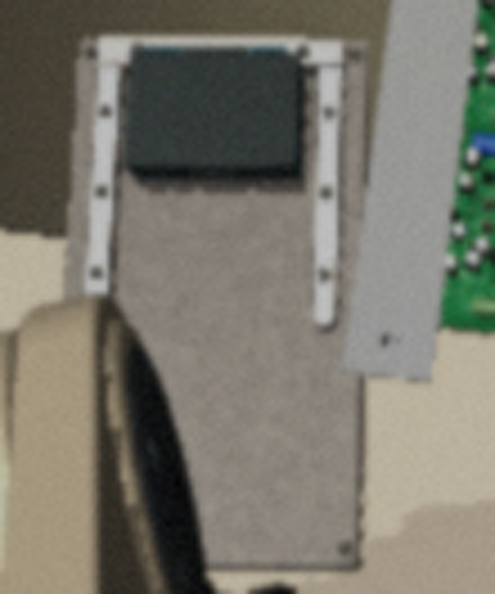

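In both views the case lies square against the stop bar and between the rails. In the wrist view wg the lid corners are (239,50), (384,50), (379,152), (247,153). The robot is clear. One last numeric check before handing in.

```bash
python3 - <<'E'
from case import *
case('wg',[(239,50),(384.5,50),(379,152.5),(247,153)])
pts('wg',[(238,240),(388,240),(234,120),(392,120)],1,(0,0),.022)
case('th',[((u+.5)/4.5-.5+215,(v+.5)/4.5-.5+125) for u,v in [(134,48),(303,50),(299,172),(127,168)]])
p,im,D=pickle.load(open('th.pkl','rb'))
p0,i0,D0=pickle.load(open('top0.pkl','rb'))
cv2.imwrite('pics/cmp.png',np.vstack([i0[190:290,320:430],im[190:290,320:430]])[:,:,::-1].repeat(2,0).repeat(2,1))
E
```

```text
corners [[126.5, 44.5], [126.6, -44.1], [64.1, -44.7], [63.7, 44.5]] sides [88.6, 62.5, 89.2, 62.8]
mid [95.2  0.1] rel yaw 0.004754414753824119 0.00267532949280934
(238, 240) [-10.5  62.1]
(388, 240) [-10.5 -60.4]
(234, 120) [84.3 56.8]
(392, 120) [ 84.4 -56.4]
corners [[126.5, 42.9], [125.7, -46.7], [58.0, -46.4], [59.8, 43.3]] sides [89.6, 67.8, 89.8, 66.7]
mid [92.5 -1.7] rel yaw -0.005642577094065892 -0.014404203284157984
```

View pics/cmp.png

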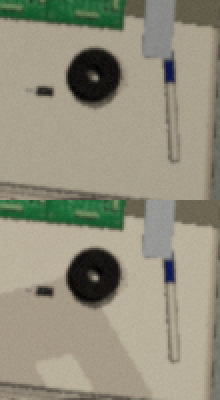

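Spool (95,75), capacitor (43,91) and marker are at the same pixels before and after. Handing in.

```bash
python3 -c "
from station import arm
print(arm.job_done())"
```

```text
the job is handed in; nothing more can be done
None
```

I pushed the case down the lane until it met the stop bar, backed the robot clear, and handed the job in at about 20 s. No verdict is reported.

- **What I did:** With shut fingers I nudged the case about 4.5 mm left to centre it. Then I pushed its rear edge with both part-open fingers, first squaring it up and then pushing it to the stop. A slight slant to the right took out about 3 mm of sideways drift on the way. At the stop the wrist force rose to about 5 N. I then drew straight back and up.
- **Case position:** From the wrist and top cameras, the lid centre is at x about 95 and 92.5 mm and y about 0 and -2 mm in the board frame. The case is square within 0.015 rad.
- **Where the checks differ:** The two cameras disagree by about 3 mm in x, and the lid's length measured 2 to 3 mm off the given 65 mm in both. That is within the calibration and pixel-reading error. The force rise at the stop suggests the front wall was touching the stop bar.
- **Rails and other parts:** The pictures showed a gap of about 5 mm or more between the case and both rails all the way. The spool, marker and capacitor look unmoved in the top view before and after.

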